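# Unbolt the clamp gate of the welding jig

## Task

The welded case has cooled: unbolt the clamp gate of the welding jig so that it springs up off the case. Press the thumb plate of the safety catch down with one fingertip and keep it held down while your other finger pushes the handle tab of the bolt, until the bolt is fully back; then let go, so that the catch snaps up again and keeps the bolt open. Pick nothing up: do not lift the gate by hand (its springs raise it a little way, and there it stays), and leave the case and the tools around the jig where they are.

Things in the scene. Friction and masses are not known exactly. Their poses are not given: they have to be found in the camera images.
- jig: Welding jig fixed to the bench; steel base 220 x 520 x 12 mm. Origin on the bench under the middle of the grey pedestal (118 x 166 mm, top at 74 mm) that carries bolt and catch. Its axes: z up, +y the way the bolt opens, -x the thumb plate's side (to the robot). Bolt centreline at x +30 mm. Straps over the bolt at y -79 and +51 reach 91.5 mm up; pivot ears at x +6, y -65 and +25: 102.5 mm.
- bolt_tab (a point): Middle of the bolt's upright handle tab: a plain steel plate with a round top, 30 mm wide (jig x), 6 mm thick (jig y), from 88 mm (the bolt's top face) to 128 mm above the bench; this point is 108 mm up. Push it on its -y face: within 35 mm of that face a finger finds nothing above the bolt itself until the catch's pivot 19 mm to the side of the centreline. Moves with the bolt.
- bolt (a joint): Travel of the flat steel bolt (20 x 12 mm) along jig +y, m: 0 = shut, its end in the gate's eye; 0.032 = fully open, at its stop. Slides stiffly (about 3 N), does not spring back. The catch's nose locks it in a notch at either end with 1.5 mm of play each way; it cannot be slid with the nose in a notch.
- catch_plate (a point): Middle of the top of the catch's thumb plate: ribbed dark steel, 72 mm long (jig y) by 26 mm wide (jig x), 114 mm above the bench when up, 60 mm to the -x side of the bolt's centreline; the shut bolt's tab is 2.5 mm to -y of it. Pressed fully it goes down 13 mm (to 101 mm) and 3 mm to -x. A fingertip may slide along it; another at that height passes over the bolt and meets the tab.
- catch (a joint): Angle of the rocking safety catch, hinged along the bolt: 0 = up, nose in a notch of the bolt; 0.20 rad = nose just clear; 0.34 = fully pressed, at its stop. A spring returns it: 3 N on the middle of the plate starts it, 8 N presses it fully. Let go between the notches, its nose rides on the bolt at about 0.2 rad.
- gate_eye (a point): Top of the free end of the grey clamp gate, above the eye that the bolt enters; 112 mm above the bench with the gate shut, at jig x = +30, y = -109 mm.
- gate (a joint): Angle of the clamp gate about its hinge at the far (-y) end of the jig: 0 = shut on the case; once unbolted its hinge springs lift it by themselves to about 0.12 rad (the free end rises 30 mm) and hold it there.
- case: Loose sheet-metal case 160 x 180 x 62 mm lying in the jig under the gate; origin under its middle.
- hammer: Loose hammer, 300 mm long, lying on the bench beside the jig, on its +y side; origin under its middle.
- file: Loose file with an orange handle, 305 mm long, lying on the bench beyond the jig (its +x side); origin under its middle.
- magnet: Loose welding magnet 66 x 22 x 48 mm, a copper-coloured core between steel plates, standing on the bench on the robot's side of the jig; origin under its middle.
- can: Loose spray can, 60 mm across and 150 mm high, standing on the bench beyond the jig on its +y side; origin under its middle.

How it is judged:
By the outcome, as a careful person would: the job done as asked, in the order asked, and still so for the second after the job is handed in, with the robot touching nothing.
It also fails if it takes over 43 s, if anything falls off the work surface, if the arm or the gripper's body presses on something with over 40 N, if the wrist force passes 120 N, or if a joint passes its speed limit or range.

## Robot

A 7-joint arm with a two-finger parallel gripper is mounted at the origin on the work surface. World frame = base frame: x ahead of the robot, y to its left, z up, the work surface at z = 0. Lengths are in mm, angles in rad, forces in N, time in s.
With the tool pointing down it reaches from about 400 to 875 mm from the base axis. Payload 4.4 kg.
Tool frame: the origin (TCP) lies at the very end of the fingers, on their centre line; the grasp point (between the pads) lies ctrl.grip_depth behind it (ctrl.grip_depth is the distance from the TCP to the grasp point, in mm); y points along the fingers, x is the direction in which the jaws open and shut, and the axes are right-handed (so a half turn about y gives the same grasp; the last joint's range is limited). The gripper opens to 85 mm and grips with 20 to 120 N. Pads are 22 mm wide; open, the fingers measure 114 mm over their backs; the gripper's body (76 mm by 85 mm) begins 54 mm behind the grasp point. The pads swing forward as they close: fully open they stand 13 mm farther back than shut.
Start: joints at [1.077, 0.628, 0.038, 1.517, -0.027, 0.996, -0.02], TCP at [269.694, -591.425, 231.313] pointing down, gripper open.
Joint ranges: [-3.06, 3.06], [-0.37, 2.12], [-1.25, 1.32], [0.18, 2.47], [-1.1, 4.24], [0.23, 1.98], [-2.94, 2.94]. Speed limits (rad/s): [2.57, 2.57, 3.14, 3.14, 3.14, 3.14, 3.14].

## Interface

Orientations are given as [roll, pitch, yaw] about the fixed x, y, z axes, in that order (R = Rz(yaw) Ry(pitch) Rx(roll)).
In Python, from cell import ctrl gives the robot as it stands.
- The arm moves only by the tool apply_moves, never from a script. Its argument "motion" is a list of rows, each a list of 5 numbers: the shift along the tool's x, y, z in cm, then the turn about the tool's y in rad, then the finger opening in cm, from 0 to 8.54. In form: [[tx, ty, tz, roll, hand], ...]. A call has 1 to 20 rows; each row is the pose to reach, as a shift and turn from the pose commanded when the call began, along the tool's axes at that moment; what a row does not reach only later rows make up. A row lasts 1/8 s, in which the tool goes at most 62.5 mm and 10.7 degrees, less where a joint would pass 70% of its speed; a pose out of reach is approached as far as the arm can. A call with a gripper value outside its range is refused whole. The fingers move at their own pace and stop on an object; the grip force is fixed at half the most. Time passes only in rows, so rows that repeat a pose let the fingers close. It gives the time, the measured TCP pose, the force and the opening at its end, in the units of the state.
- ctrl.read_state(): the state, without advancing time (a new reading comes with each control period).
- ctrl.get_image(name): name is "side" or "top"; returns a dict with "image" (480x640x3 uint8, red, green, blue), "vfov" (degrees; the focal length in pixels is half the picture's height over the tangent of half this angle, whatever the lens; pixels are square), "cx", "cy" (the principal point, pixels), "extrinsics" (4x4, takes a point from world to camera coordinates). Camera axes: x right, y up, looking along -z (the intrinsics and any distortion apply to the point x, -y, -z); pixel columns grow to the right and rows downward; lengths in mm; the calibration is good to about 2 mm. A picture is of the moment at which its call begins. There is no depth.
- ctrl.finish_job(): hands the job in, once; it reports no verdict.
Trained networks look in a picture, given as the dict that the camera call returned (one of the last four; its "shot" number tells which), for a name from the list of things; names that differ only in an ending like _2 or _b are one class to them, and where a whole thing is asked for, a point or a joint stands for the part that bears it (a point fixed in the world has none). Each returns a list of dicts, best first, with "confidence" (0 to 1); they miss things now and then, are a little off and sometimes report something else, mostly with a low value. They report only what shows in the picture. A call takes as long as a camera call.
- ctrl.search_frame(picture, query): "location" ([x, y, z] in mm, in world coordinates, good to about 4 mm: the middle of the surface that is visible of it).
- ctrl.mark_of(picture, query): "location" ([x, y, z] in mm, in world coordinates, good to about 4 mm: a listed point, or the origin of a listed thing).
The state is a dict: "clock": time; "qpos": joint angles; "qd": joint speeds; "tau": joint torques, N m; "eef_pos": TCP position; "tool_rot": TCP orientation; "force": force on the tool from outside, world axes, zero at the start; "torque": the same for the moment, N m; "width": finger opening in mm.
Only numpy, scipy, OpenCV 4.12 (cv2) and the standard library are available. Lean on these libraries where they do the work, as an engineer would, in place of code of your own. Each camera call takes 0.05 s, during which the arm holds its last target.

## Working session

There is one attempt and no reset: what is moved stays moved. The work goes in short steps, Python scripts to look and compute and a tool call to move; the robot and the scene stay as the last step left them, time stands still between calls to the robot, and variables do not carry over. Pictures are saved under pics/ and viewed, and the job is handed in when it is done.

Besides the shell and the picture viewer there is one more tool, called after "Emit:" by a JSON object that holds its "name" and its "arguments", one argument or row to a line. apply_moves: Moves the arm, as the interface text tells. Its arguments: {"type":"object","properties":{"motion":{"type":"array","items":{"type":"array","items":{"type":"number"}}}},"required":["motion"]}

```bash
mkdir -p pics; ls
python3 - <<'E'
from cell import ctrl
import cv2,json
print(ctrl.read_state(), ctrl.grip_depth)
for n in ("top","side"):
    p=ctrl.get_image(n)
    cv2.imwrite(f"pics/{n}0.png",p["image"][:,:,::-1])
    print(n,{k:v for k,v in p.items() if k!="image"})
    for q in ["jig","bolt_tab","catch_plate","gate_eye","case","magnet","can","hammer","file"]:
        r=ctrl.mark_of(p,q)
        print(q,[( [round(float(v),1) for v in a["location"]],round(float(a["confidence"]),2)) for a in r[:2]])
E
```

```text
pics
{'clock': 0.0, 'qpos': array([ 1.07719476,  0.62937802,  0.03844174,  1.51836552, -0.02699813,
        0.99630528, -0.02000604]), 'qd': array([ 2.14200522e-05, -7.80223011e-04, -6.22562854e-05, -1.45430303e-03,
       -6.09673851e-04, -4.81591675e-04,  1.41074171e-04]), 'tau': array([ 3.70773378e-04, -5.63399184e+01,  1.22629814e+00, -1.93444526e+01,
        1.09570508e-02,  1.06929091e-02,  8.82278698e-06]), 'eef_pos': array([ 269.43093184, -590.83724454,  230.3692172 ]), 'tool_rot': array([-1.57082508,  0.00193791, -1.14299958]), 'force': array([0.08739886, 0.22306992, 0.49929752]), 'torque': array([ 0.01590135, -0.02373641,  0.00355017]), 'width': 85.51782730024553} 18.700000000000003
top {'vfov': 54.147720595116915, 'cx': 322.17292377511177, 'cy': 234.06237950202276, 'extrinsics': array([[ 3.46987669e-02, -9.99397654e-01,  5.69640266e-04,
        -1.06323881e+01],
       [ 9.78861469e-01,  3.41007009e-02,  2.01661516e-01,
        -5.91371257e+02],
       [-2.01559471e-01, -6.43980703e-03,  9.79455108e-01,
        -1.07309365e+03],
       [ 0.00000000e+00,  0.00000000e+00,  0
[... 510 characters left out ...]
rinsics': array([[-9.90621487e-01, -1.35027471e-01,  2.08962193e-02,
         5.39522371e+02],
       [ 9.84377083e-02, -5.99229239e-01,  7.94502572e-01,
        -1.47767365e+02],
       [-9.47580477e-02,  7.89108295e-01,  6.06901155e-01,
        -1.01513388e+03],
       [ 0.00000000e+00,  0.00000000e+00,  0.00000000e+00,
         1.00000000e+00]]), 'shot': 2}
jig [([519.0, 109.5, -1.5], 0.6)]
bolt_tab [([533.9, 80.7, 109.6], 0.73)]
catch_plate [([480.4, 96.5, 112.7], 0.84)]
gate_eye [([506.8, -1.2, 120.4], 0.85)]
case [([468.4, -111.8, 12.3], 0.98)]
magnet [([374.0, 104.2, 1.9], 0.62)]
can [([712.0, 199.1, -2.3], 0.96)]
hammer [([584.7, 302.8, 1.9], 0.95)]
file [([664.7, -19.5, 3.1], 0.82)]
```

View pics/top0.png

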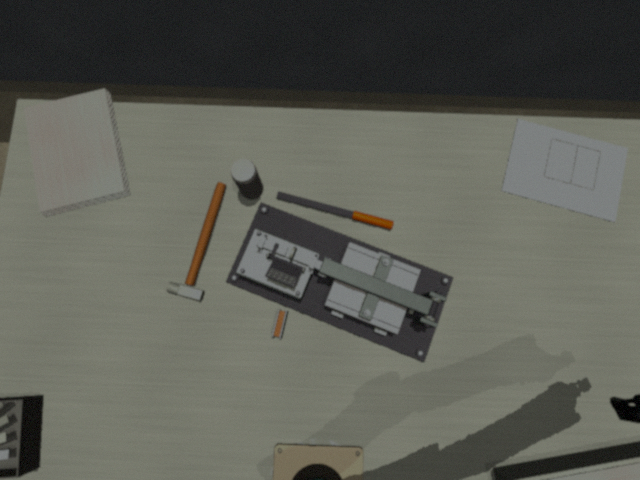

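View pics/side0.png

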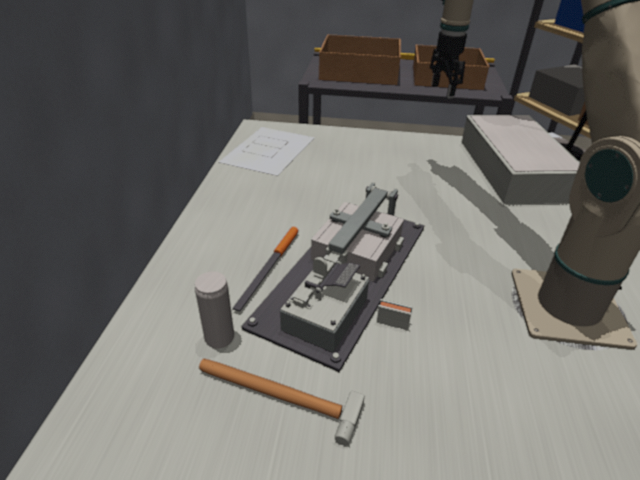

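Run:
```python
import cv2,numpy as np
def g(i):return (255*(i/255.)**0.55).astype(np.uint8)
a=cv2.imread("pics/top0.png");b=cv2.imread("pics/side0.png")
cv2.imwrite("pics/tz.png",g(cv2.resize(a[195:305,220:340],None,fx=6,fy=5.4545,interpolation=3)))
cv2.imwrite("pics/tz2.png",g(cv2.resize(a[190:370,215:465],None,fx=3.2,fy=3.2,interpolation=3)))
cv2.imwrite("pics/sz.png",g(cv2.resize(b[220:370,240:400],None,fx=4,fy=4,interpolation=3)))
```

```text
(no output)
```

View pics/tz2.png

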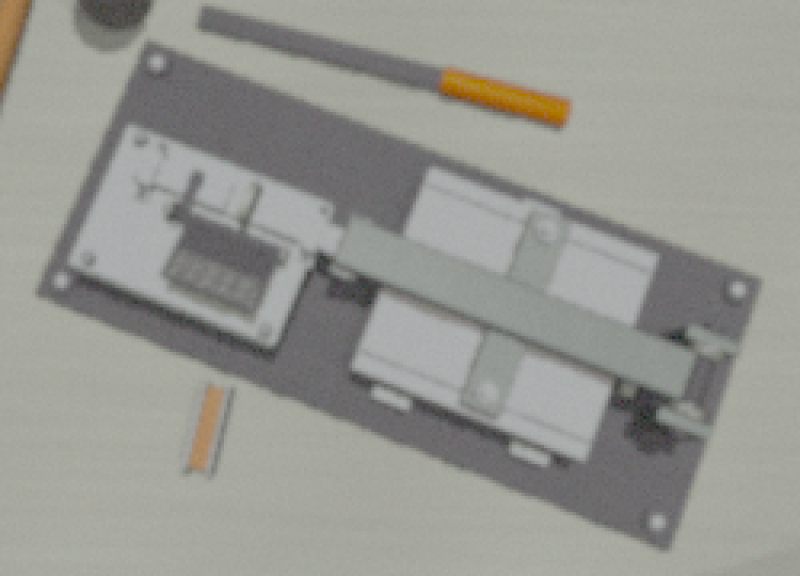

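View pics/sz.png

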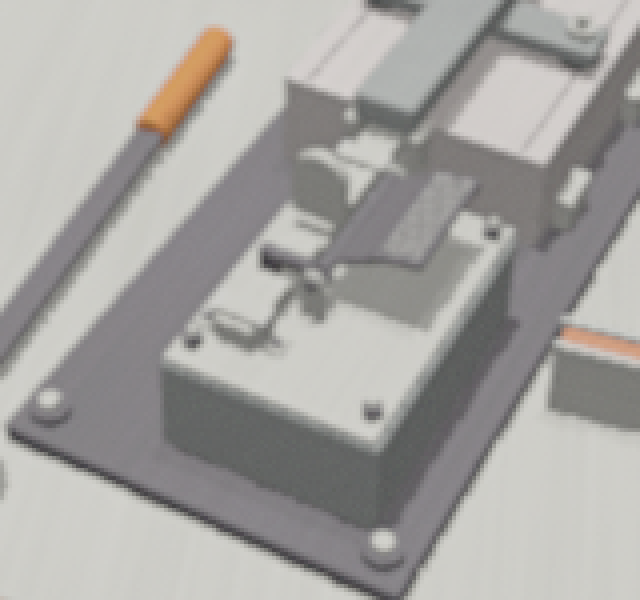

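View pics/tz.png

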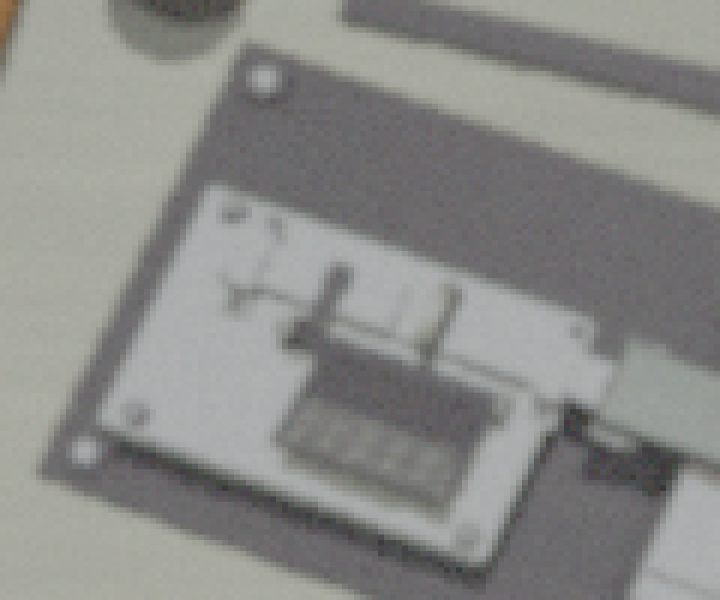

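```bash
cat > h.py <<'E'
import numpy as np, cv2
def proj(p,P):
    P=np.atleast_2d(P); E=p["extrinsics"]; c=P@E[:3,:3].T+E[:3,3]
    f=240/np.tan(np.radians(p["vfov"])/2)
    return np.c_[p["cx"]+f*c[:,0]/-c[:,2], p["cy"]+f*-c[:,1]/-c[:,2]]
def j2w(q,P):
    P=np.atleast_2d(P).astype(float);c,s=np.cos(q[2]),np.sin(q[2])
    return np.c_[q[0]+c*P[:,0]-s*P[:,1], q[1]+s*P[:,0]+c*P[:,1], P[:,2]]
E
python3 - <<'E'
from h import *
from cell import ctrl
from scipy.optimize import least_squares
import pickle
T=ctrl.get_image("top");S=ctrl.get_image("side")
pickle.dump((T,S),open("c.pkl","wb"))
ped=[(59,83,74),(59,-83,74),(-59,-83,74),(-59,83,74)]
tz=lambda a:[(x/6+219.6,y/5.4545+194.6) for x,y in a]
tz2=lambda a:[(x/3.2+214.65,y/3.2+189.65) for x,y in a]
sz=lambda a:[(x/4+239.6,y/4+219.6) for x,y in a]
tp=np.array(tz([(208,185),(595,318),(490,570),(100,425)]))
tb=np.array(tz2([(147,42),(762,283),(668,550),(37,295)]))
sp=np.array(sz([(163,355),(515,225),(380,443)]))
sb=np.array(sz([(12,430),(402,598)]))
spJ=np.array([ped[0],ped[2],ped[3]])
def r(v):
    q=v[:3];o=v[3]
    B=lambda sx,sy:(110*sx,o+260*sy,12)
    B4=[B(1,1),B(1,-1),B(-1,-1),B(-1,1)]
    return np.r_[(proj(T,j2w(q,ped))-tp).ravel(),(proj(T,j2w(q,B4))-tb).ravel(),(proj(S,j2w(q,spJ))-sp).ravel(),(proj(S,j2w(q,[B4[0],B4[3]]))-sb).ravel()]
s=least_squares(r,[517,113,-0.3,-150],loss='soft_l1')
print(s.x,np.round(r(s.x),1))
q=s.x[:3]
for n,P in dict(tab=(30,0,108),plate=(-30,0,114),gate=(30,-109,112)).items(): print(n,j2w(q,P).round(1),proj(T,j2w(q,P)),proj(S,j2w(q,P)))
# also without bias
for which in (slice(0,16),slice(16,26)):
    s2=least_squares(lambda v:r(v)[which],s.x);print(s2.x)
E
```

```text
[ 5.20888574e+02  1.11076013e+02 -3.18887784e-01 -1.53363007e+02] [ 0.6 -2.6  1.2 -3.3  1.  -2.5 -0.2 -0.6 -3.4  6.9 -0.1  2.3  2.2  5.6
 -2.4  9.3 -3.2 -0.1 -1.6 -0.3 -1.1 -0.6  7.3  2.3 12.   2.1]
tab [[549.4 101.7 108. ]] [[281.64127589 246.40746017]] [[310.6129054  273.75330618]]
plate [[492.4 120.5 114. ]] [[271.79426514 270.45877611]] [[338.59007324 281.00600381]]
gate [[515.2  -1.8 112. ]] [[326.19464829 262.45467017]] [[333.74003629 242.04737734]]
[ 5.25215817e+02  1.09330317e+02 -3.24644741e-01 -1.49851999e+02]
[ 5.21410738e+02  1.05853787e+02 -3.75589770e-01 -1.42401150e+02]
```

```bash
cat > fit.py <<'E'
from h import *
from scipy.optimize import least_squares
import pickle
T,S=pickle.load(open("c.pkl","rb"))
ped=[(59,83,74),(59,-83,74),(-59,-83,74),(-59,83,74)]
tz=lambda a:[(x/6+219.6,y/5.4545+194.6) for x,y in a]
tz2=lambda a:[(x/3.2+214.65,y/3.2+189.65) for x,y in a]
sz=lambda a:[(x/4+239.6,y/4+219.6) for x,y in a]
tp=np.array(tz([(208,185),(595,318),(490,570),(100,425)]))
tb=np.array(tz2([(147,42),(762,283),(668,550),(37,295)]))
sp=np.array(sz([(163,355),(515,225),(380,443)]))
sb=np.array(sz([(12,430),(402,598)]))
spJ=np.array([ped[0],ped[2],ped[3]])
def r(v):
    q=v[:3];o=v[3];ox=v[4];k=v[5:7]
    B=lambda sx,sy:(ox+110*sx,o+260*sy,12)
    B4=[B(1,1),B(1,-1),B(-1,-1),B(-1,1)]
    return np.r_[(proj(T,j2w(q,ped))-tp).ravel(),(proj(T,j2w(q,B4))-tb).ravel(),(proj(S,j2w(q,spJ))-sp).ravel(),(proj(S,j2w(q,[B4[0],B4[3]]))-sb).ravel()]
s=least_squares(r,[517,113,-0.3,-150,0],loss='soft_l1')
q=s.x[:3]
if __name__=="__main__":
    print(s.x,np.round(r(s.x),1))
    for n,P in dict(tab=(30,0,108),plate=(-30,0,114),gate=(30,-109,112)).items(): print(n,j2w(q,P).round(1),proj(T,j2w(q,P)),proj(S,j2w(q,P)))
    for w in (slice(0,16),slice(16,26)):
        s2=least_squares(lambda v:r(v)[w],s.x,loss='soft_l1');print(s2.x)
E
python3 fit.py
```

```text
[ 5.15964053e+02  1.11864064e+02 -3.42040197e-01 -1.48726518e+02
  2.27443775e+01] [ 1.  -1.2  1.  -0.3 -0.2  0.2 -0.9  0.5 -0.7 -0.4  0.6 -0.9  0.9  1.2
 -1.4  0.7 -1.2 -0.3  1.4  0.8  0.2  0.2 -1.5 -1.   0.5  0.2]
tab [[544.2 101.8 108. ]] [[281.4673371  248.61373289]] [[313.19376635 274.07360573]]
plate [[487.7 121.9 114. ]] [[271.03814645 272.50564178]] [[340.95678193 281.77529196]]
gate [[507.7  -0.9 112. ]] [[325.66687495 265.73110271]] [[337.21309765 242.66883597]]
[ 5.15711126e+02  1.12429957e+02 -3.44688442e-01 -1.49168903e+02
  2.39624333e+01]
[ 5.16959512e+02  1.11318774e+02 -3.31563432e-01 -1.48513953e+02
  2.17715730e+01]
```

```bash
cat >> h.py <<'E'
def overlay(p,q,pts,roi,sc,name):
    x0,y0,x1,y1=roi
    im=(255*(p["image"][y0:y1,x0:x1,::-1]/255.)**0.55).astype(np.uint8)
    im=cv2.resize(im,None,fx=sc,fy=sc,interpolation=3).copy()
    for poly,col in pts:
        uv=(proj(p,j2w(q,poly))-[x0,y0]+0.5)*sc
        cv2.polylines(im,[uv.round().astype(np.int32)],True,col,1)
    cv2.imwrite(name,im)
def model(py=-20,ty=-22.5):
    R=(0,0,255);G=(0,200,0);B=(255,0,0)
    return [([(59,83,74),(59,-83,74),(-59,-83,74),(-59,83,74)],B),
     ([(-43,py-36,114),(-43,py+36,114),(-17,py+36,114),(-17,py-36,114)],R),
     ([(15,ty-3,88),(15,ty-3,118),(30,ty-3,128),(45,ty-3,118),(45,ty-3,88)],G),
     ([(20,-79,91.5),(40,-79,91.5),(40,51,91.5),(20,51,91.5)],(0,200,200))]
E
python3 - <<'E'
from fit import *
overlay(T,q,model(),(220,195,340,305),6,"pics/ot.png")
overlay(S,q,model(),(270,230,380,340),5,"pics/os.png")
E
```

```text
(no output)
```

View pics/ot.png

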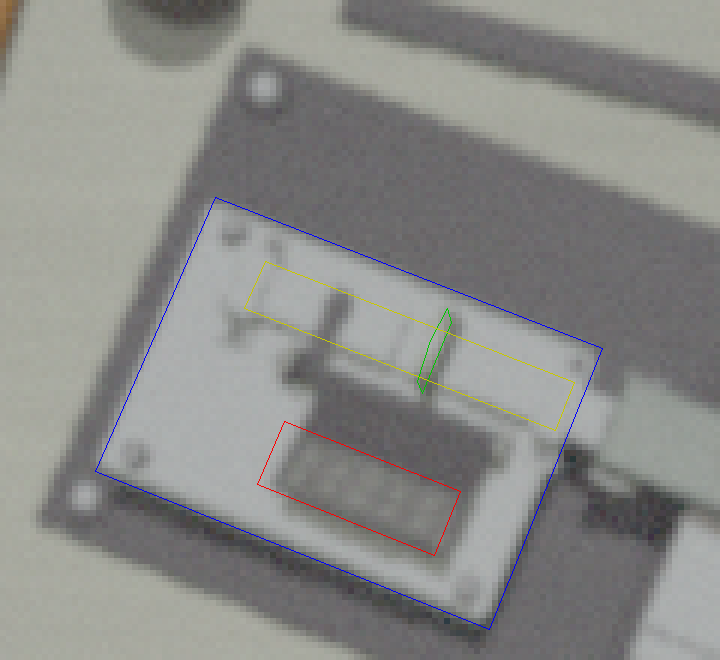

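View pics/os.png

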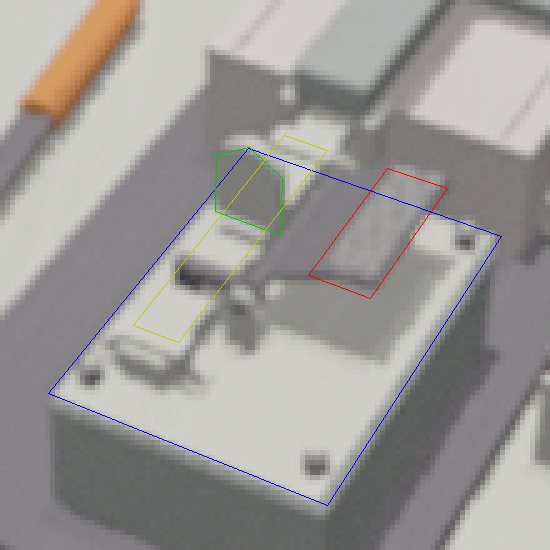

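Run:
```python
from fit import *
C=lambda p:-p["extrinsics"][:3,:3].T@p["extrinsics"][:3,3]
print(C(T),C(S))
m=model(-25,-25)[1:3]+[([(15,-22,88),(15,-22,118),(30,-22,128),(45,-22,118),(45,-22,88)],(255,0,255))]
a=np.zeros
overlay(T,q,[],(260,235,320,295),10,"pics/a.png");overlay(T,q,m,(260,235,320,295),10,"pics/b.png")
overlay(S,q,[],(300,250,370,300),10,"pics/c.png");overlay(S,q,m,(300,250,370,300),10,"pics/d.png")
A,B,Cc,D=[cv2.imread(f"pics/{k}.png") for k in "abcd"]
cv2.imwrite("pics/ab.png",cv2.resize(np.hstack([A,B]),None,fx=.66,fy=.66))
cv2.imwrite("pics/cd.png",cv2.resize(np.vstack([Cc,D]),None,fx=.6,fy=.6))
```

```text
[ 362.9472796     2.62967463 1170.30993846] [452.81622978 785.35437928 722.2134963 ]
```

View pics/ab.png

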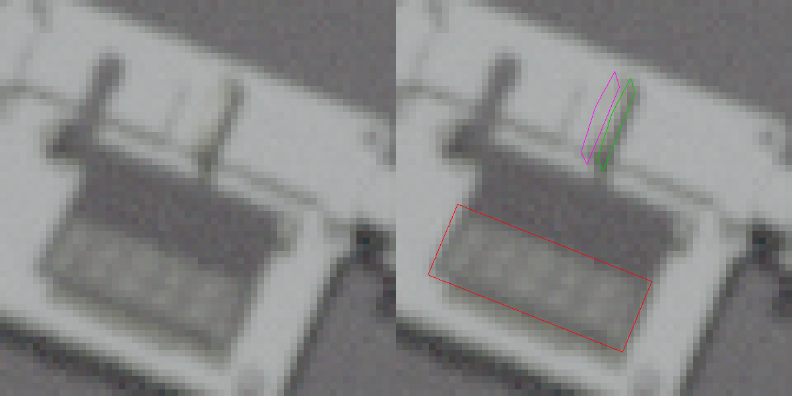

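View pics/cd.png

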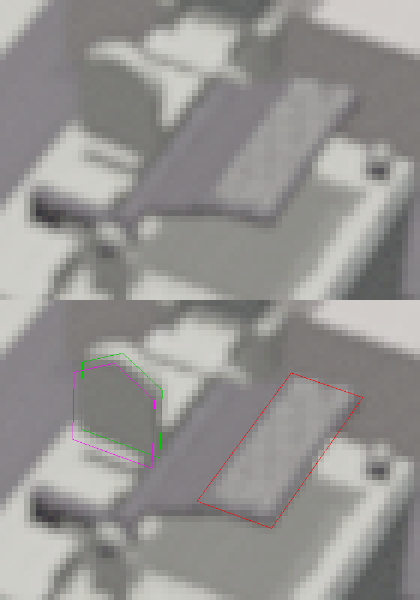

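Emit:
{"name": "apply_moves", "arguments": {
  "motion": [
    [-12,0,12,-0.2,5],
    [-25,0,24,-0.4,5],
    [-38,0,36,-0.6,5],
    [-50.4,0,48.3,-0.8,5],
    [-50.4,0,48.3,-0.8,5],
    [-50.4,0,48.3,-0.8,5],
    [-50.4,0,48.3,-0.8,5],
    [-50.4,0,48.3,-0.8,5],
    [-50.4,0,48.3,-0.8,5],
    [-50.4,0,48.3,-0.8,5],
    [-50.4,0,48.3,-0.8,5],
    [-50.4,0,48.3,-0.8,5],
    [-50.4,0,48.3,-0.8,5],
    [-50.4,0,48.3,-0.8,5],
    [-50.4,0,48.3,-0.8,5],
    [-50.4,0,48.3,-0.8,5]
  ]
}}

```text
clock: 3.1
eef_pos: [500.0, 66.3, 231.4]
tool_rot: [-1.571, -0.0, -0.345]
force: [0.2, 0.1, 0.4]
width: 50.0
```

Emit:
{"name": "apply_moves", "arguments": {
  "motion": [
    [0,5,0,0,5],
    [0,9.2,0,0,5],
    [0,9.2,0,0,5],
    [0,9.2,0,0,5]
  ]
}}

```text
clock: 3.6
eef_pos: [501.0, 67.6, 140.5]
tool_rot: [-1.57, -0.002, -0.343]
force: [0.3, 0.5, 0.7]
width: 49.7
```

Run:
```python
from fit import *
from cell import ctrl
st=ctrl.read_state();print(st["eef_pos"],st["tool_rot"],st["force"])
p=ctrl.get_image("side");t=ctrl.get_image("top")
print(ctrl.mark_of(p,"bolt_tab")[:1],ctrl.mark_of(p,"catch_plate")[:1])
overlay(p,q,[],(270,200,390,300),6,"pics/e.png")
overlay(t,q,[],(250,200,350,300),6,"pics/f.png")
```

```text
[501.01894004  67.59137201 140.49152103] [-1.56985646e+00 -1.53867207e-03 -3.43363104e-01] [0.30866868 0.4863695  0.73698093]
[{'location': [532.4, 78.1, 110.9], 'confidence': 0.84}] [{'location': [478.3, 98.3, 115.6], 'confidence': 0.87}]
```

View pics/e.png

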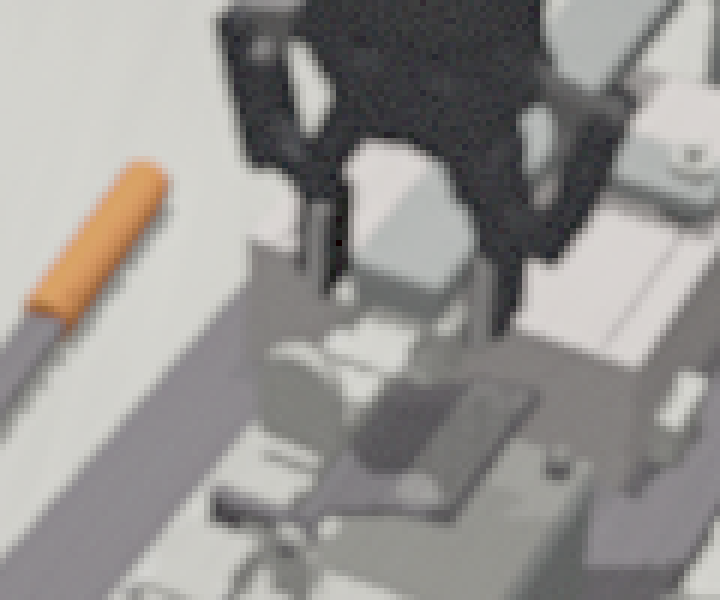

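View pics/f.png

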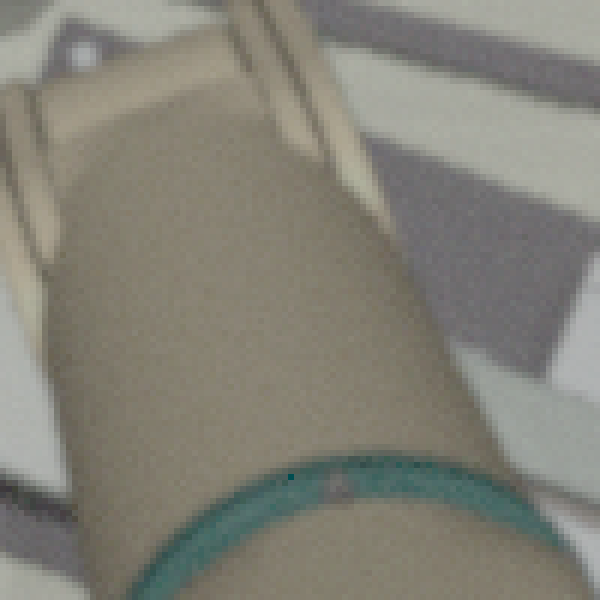

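Run:
```python
from fit import *
for z in (140,145,150):
    print(z,[((proj(S,j2w(q,[(x,y,z)]))-[270,200])*6).round(0).tolist() for x in (24.7+.75,40,-25+.75,-39) for y in (-36,-58)])
```

```text
140 [[[324.0, 312.0]], [[354.0, 276.0]], [[285.0, 299.0]], [[315.0, 263.0]], [[461.0, 359.0]], [[489.0, 321.0]], [[503.0, 373.0]], [[530.0, 335.0]]]
145 [[[324.0, 300.0]], [[354.0, 264.0]], [[285.0, 287.0]], [[315.0, 251.0]], [[462.0, 347.0]], [[490.0, 309.0]], [[504.0, 361.0]], [[531.0, 323.0]]]
150 [[[325.0, 288.0]], [[355.0, 252.0]], [[285.0, 275.0]], [[316.0, 239.0]], [[463.0, 335.0]], [[491.0, 297.0]], [[505.0, 349.0]], [[532.0, 311.0]]]
```

Emit:
{"name": "apply_moves", "arguments": {
  "motion": [
    [0,2,0,0,5],
    [0,3.2,0,0,5],
    [0,3.2,0,0,5]
  ]
}}

```text
clock: 4.18
eef_pos: [500.0, 67.6, 107.4]
tool_rot: [-1.571, 0.0, -0.343]
force: [-1.3, 0.2, 3.7]
width: 50.7
```

Emit:
{"name": "apply_moves", "arguments": {
  "motion": [
    [0,0.3,0,0,5],
    [0,0.6,0,0,5],
    [0,0.6,0,0,5]
  ]
}}

```text
clock: 4.55
eef_pos: [498.5, 68.1, 102.0]
tool_rot: [-1.572, 0.002, -0.342]
force: [-4.9, 1.9, 8.3]
width: 50.1
```

Run:
```python
from fit import *
from cell import ctrl
p=ctrl.get_image("side")
overlay(p,q,[],(270,200,390,300),6,"pics/g.png")
st=ctrl.read_state();print(st["eef_pos"],st["force"],st["torque"])
```

```text
[498.51268299  68.06638502 102.07892541] [-4.20788204  1.1608032   8.96084394] [0.46509237 1.21166179 0.00991129]
```

View pics/g.png

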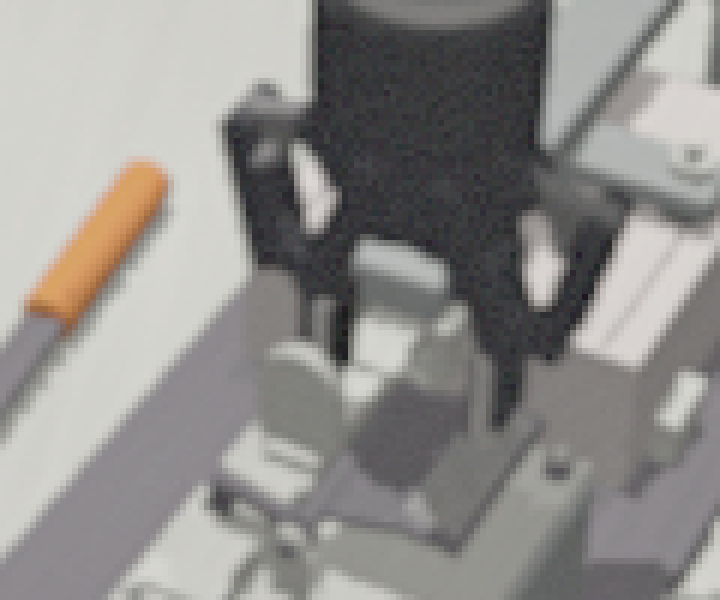

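Emit:
{"name": "apply_moves", "arguments": {
  "motion": [
    [0,0.2,0,0,5],
    [0,0.3,0,0,5],
    [0,0.3,0,0,5]
  ]
}}

```text
clock: 4.97
eef_pos: [497.9, 68.3, 99.1]
tool_rot: [-1.572, 0.003, -0.342]
force: [-6.3, 1.5, 9.6]
width: 50.1
```

Run:
```python
from fit import *
from cell import ctrl
p=ctrl.get_image("side")
overlay(p,q,[],(270,200,390,300),6,"pics/g2.png")
st=ctrl.read_state();print(st["eef_pos"],st["force"],st["torque"])
```

```text
[497.87463381  68.25902662  99.09168398] [-6.08621392  2.07599978 10.17685961] [ 0.52126619  1.51047354 -0.01648414]
```

View pics/g2.png

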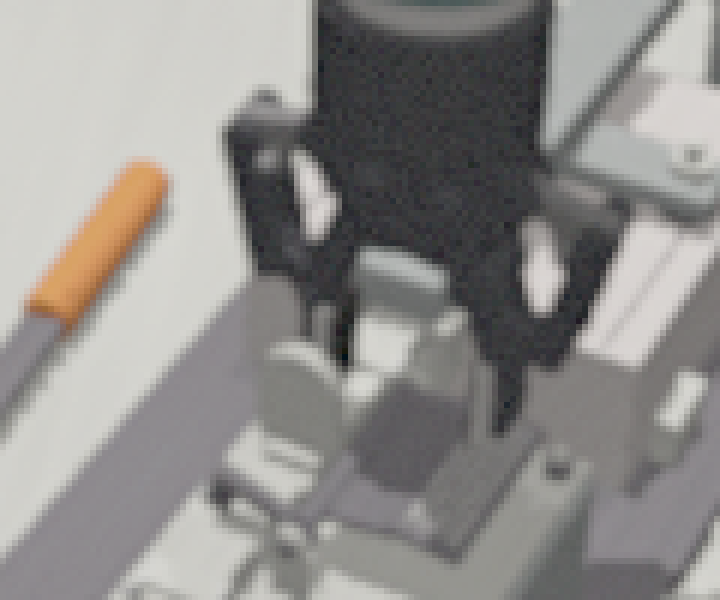

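Emit:
{"name": "apply_moves", "arguments": {
  "motion": [
    [0,0.1,0,0,5],
    [0,0.2,0,0,5],
    [0,0.2,0,0,5]
  ]
}}

```text
clock: 5.4
eef_pos: [497.8, 68.3, 98.0]
tool_rot: [-1.572, 0.003, -0.342]
force: [-6.6, 2.5, 18.2]
width: 50.1
```

Emit:
{"name": "apply_moves", "arguments": {
  "motion": [
    [0,0,0.3,0,5],
    [0,0,0.6,0,5],
    [0,0,0.9,0,5],
    [0,0,1.2,0,5],
    [0,0,1.5,0,5],
    [0,0,1.5,0,5]
  ]
}}

```text
clock: 6.15
eef_pos: [499.3, 72.7, 97.7]
tool_rot: [-1.587, 0.007, -0.347]
force: [-10.5, -17.3, 26.5]
width: 50.1
```

Run:
```python
from fit import *
from cell import ctrl
p=ctrl.get_image("side")
overlay(p,q,[],(270,200,390,300),6,"pics/g3.png")
st=ctrl.read_state();print(st["eef_pos"],st["force"],st["torque"])
```

```text
[499.26014005  72.69641827  97.69578139] [-10.64233329 -16.97028017  26.91664535] [-3.54159865  3.16248073  0.47249062]
```

View pics/g3.png

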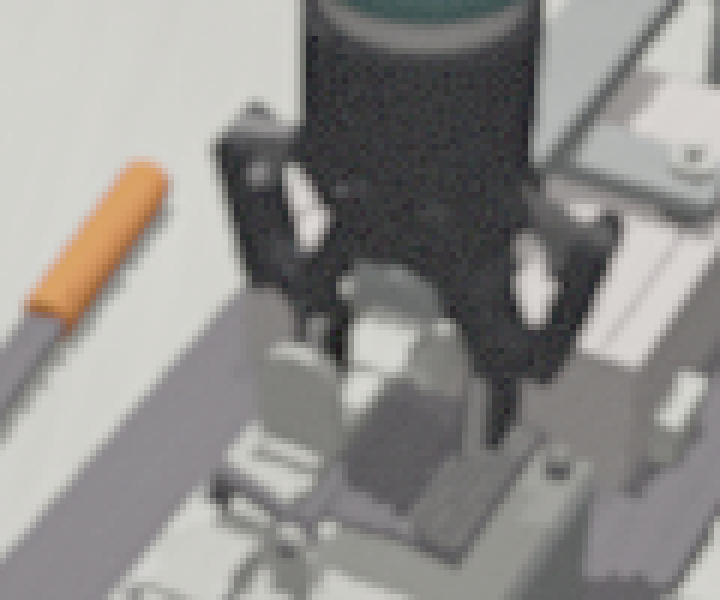

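Emit:
{"name": "apply_moves", "arguments": {
  "motion": [
    [0,0,-0.8,0,5],
    [0,-0.15,-0.8,0,5],
    [0,-0.25,-0.8,0,5],
    [0,-0.25,-0.8,0,5]
  ]
}}

```text
clock: 6.7
eef_pos: [499.6, 72.2, 99.5]
tool_rot: [-1.576, 0.004, -0.343]
force: [-5.5, -3.3, 8.2]
width: 49.8
```

Emit:
{"name": "apply_moves", "arguments": {
  "motion": [
    [0,0,0.2,0,5],
    [0,0,0.4,0,5],
    [0,0,0.6,0,5],
    [0,0,0.8,0,5],
    [0,0,0.8,0,5]
  ]
}}

```text
clock: 7.32
eef_pos: [501.8, 77.4, 99.3]
tool_rot: [-1.579, 0.004, -0.345]
force: [-6.2, -7.9, 9.7]
width: 50.0
```

Run:
```python
from fit import *
from cell import ctrl
p=ctrl.get_image("side")
overlay(p,q,[],(270,200,390,300),6,"pics/g4.png")
st=ctrl.read_state();print(st["eef_pos"],st["force"],st["torque"],st["tool_rot"])
```

```text
[501.78498961  77.43558147  99.2921232 ] [-6.16232274 -7.08883355  9.24420942] [-1.54876391  1.50726305  0.10312488] [-1.57898551  0.00429537 -0.34506844]
```

View pics/g4.png

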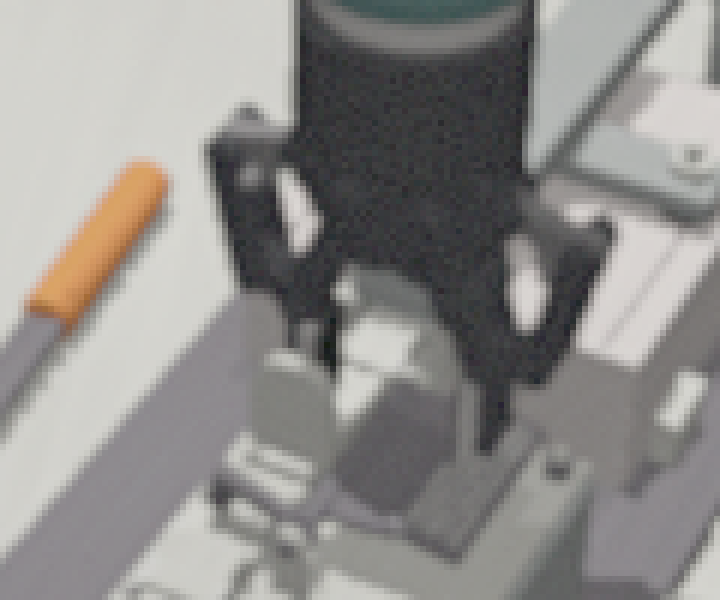

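Emit:
{"name": "apply_moves", "arguments": {
  "motion": [
    [0,0,0.3,0,5],
    [0,0,0.6,0,5],
    [0,0,0.9,0,5],
    [0,0,1.2,0,5],
    [0,0,1.5,0,5],
    [0,0,1.8,0,5],
    [0,0,1.8,0,5]
  ]
}}

```text
clock: 8.25
eef_pos: [507.9, 94.5, 99.3]
tool_rot: [-1.579, 0.004, -0.345]
force: [-7.0, -7.8, 9.4]
width: 49.9
```

Emit:
{"name": "apply_moves", "arguments": {
  "motion": [
    [0,0,0.2,0,5],
    [0,0,0.4,0,5],
    [0,0,0.6,0,5],
    [0,0,0.8,0,5],
    [0,0,0.8,0,5]
  ]
}}

```text
clock: 8.88
eef_pos: [510.7, 101.8, 99.2]
tool_rot: [-1.579, 0.004, -0.345]
force: [-5.8, -7.3, 9.3]
width: 50.1
```

Run:
```python
from fit import *
from cell import ctrl
p=ctrl.get_image("side")
overlay(p,q,[],(270,200,390,300),6,"pics/g5.png")
st=ctrl.read_state();print(st["eef_pos"],st["force"],st["torque"],st["tool_rot"])
```

```text
[510.7101854  101.7977142   99.24718557] [-6.60439794 -7.55416097  9.42813603] [-1.53739643  1.45508548  0.00472403] [-1.57908244  0.00408541 -0.3453508 ]
```

View pics/g5.png

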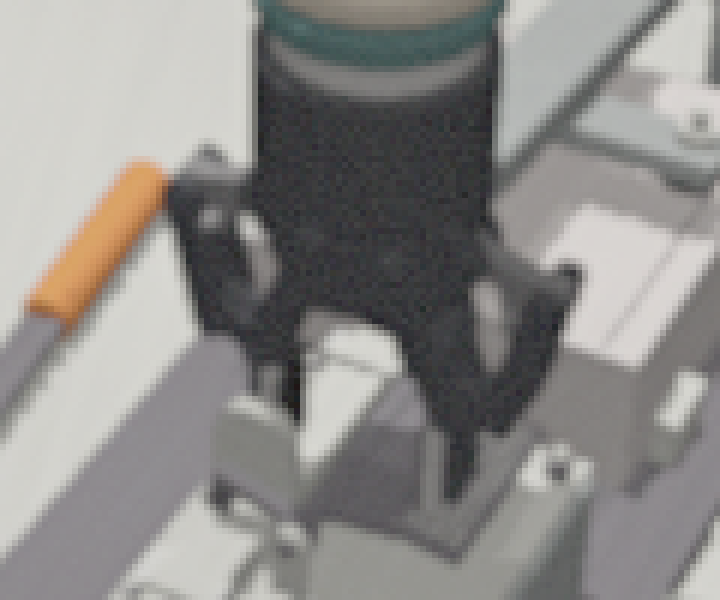

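Emit:
{"name": "apply_moves", "arguments": {
  "motion": [
    [0,0,0.1,0,5],
    [0,0,0.2,0,5],
    [0,0,0.3,0,5],
    [0,0,0.3,0,5]
  ]
}}

```text
clock: 9.43
eef_pos: [510.7, 101.8, 99.3]
tool_rot: [-1.583, 0.005, -0.347]
force: [-8.3, -13.4, 12.4]
width: 50.1
```

Emit:
{"name": "apply_moves", "arguments": {
  "motion": [
    [0,0,0.1,0,5],
    [0,0,0.2,0,5],
    [0,0,0.3,0,5],
    [0,0,0.3,0,5]
  ]
}}

```text
clock: 9.93
eef_pos: [510.6, 101.9, 99.3]
tool_rot: [-1.588, 0.006, -0.35]
force: [-10.0, -17.5, 17.1]
width: 49.9
```

Run:
```python
from cell import ctrl
st=ctrl.read_state();print(st["eef_pos"],st["force"],st["torque"],st["tool_rot"])
```

```text
[510.64868747 101.91729188  99.2505192 ] [-10.02863147 -17.47477321  17.07929665] [-3.6130654   2.04919999 -0.11671334] [-1.58762417  0.00634273 -0.34968572]
```

Emit:
{"name": "apply_moves", "arguments": {
  "motion": [
    [0,0,-0.3,0,5],
    [0,0,-0.6,0,5],
    [0,0,-0.8,0,5],
    [0,-0.6,-0.8,0,5],
    [0,-1.5,-0.8,0,5],
    [0,-4,-0.8,0,5],
    [0,-8,-0.8,0,5],
    [0,-12,-0.8,0,5],
    [0,-12,-0.8,0,5]
  ]
}}

```text
clock: 11.05
eef_pos: [515.8, 105.2, 222.4]
tool_rot: [-1.566, -0.007, -0.343]
force: [-0.3, -0.1, -0.9]
width: 50.0
```

Run:
```python
from fit import *
from cell import ctrl
p=ctrl.get_image("side")
overlay(p,q,model(-25,4.5),(270,200,390,300),6,"pics/g6.png")
print(ctrl.mark_of(p,"bolt_tab")[:1],ctrl.mark_of(p,"catch_plate")[:1],ctrl.mark_of(p,"gate_eye")[:1])
st=ctrl.read_state();print(st["eef_pos"],st["force"])
```

```text
[{'location': [541.0, 110.1, 109.3], 'confidence': 0.72}] [{'location': [477.7, 96.7, 115.5], 'confidence': 0.93}] [{'location': [507.5, -5.9, 146.9], 'confidence': 0.86}]
[512.54218395 104.06675867 218.00243895] [-0.1525018  -0.74399303 -0.49935701]
```

View pics/g6.png

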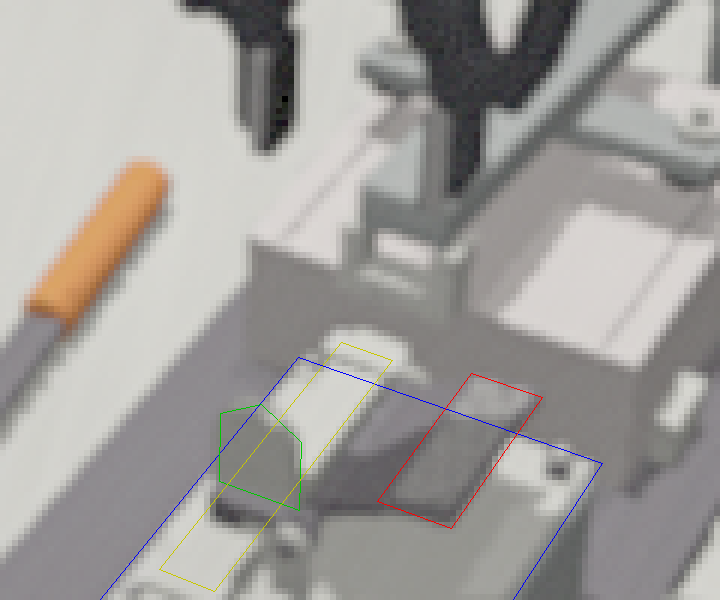

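Run:
```python
from fit import *
from cell import ctrl
p=ctrl.get_image("side")
im=lambda P:(255*(P["image"][245:305,300:370,::-1]/255.)**0.55).astype(np.uint8)
cv2.imwrite("pics/h.png",cv2.resize(np.hstack([im(S),im(p)]),None,fx=5.7,fy=5.7,interpolation=3))
for n in ["case","magnet","can","hammer","file"]: print(n,[np.round(a["location"],0) for a in ctrl.mark_of(p,n)[:1]])
```

```text
case [array([ 469., -111.,   13.])]
magnet [array([373., 101.,   2.])]
can [array([713., 198.,  -3.])]
hammer [array([583., 305.,   2.])]
file [array([662., -24.,   4.])]
```

View pics/h.png

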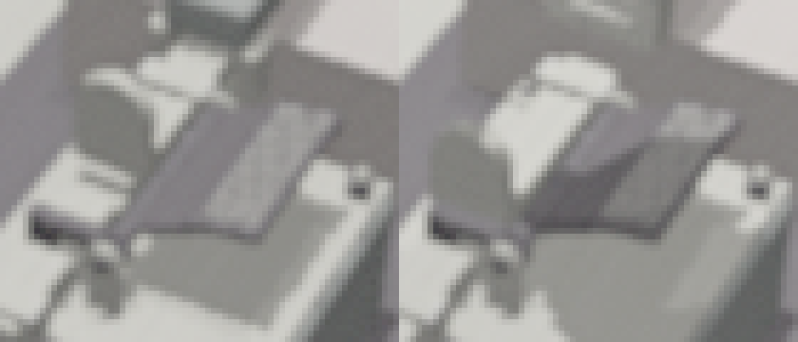

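The side-by-side crop (before on the left, now on the right) shows the thumb plate back at its original place: corner at (262,240) before and (660,238) now, once the 399 px offset is taken off. The tab has slid toward +y and the gate is up.

```bash
python3 -c "
from cell import ctrl
print(ctrl.finish_job())"
```

```text
the job is handed in; nothing more can be done
None
```

The bolt is open, the catch has snapped back up, and the gate has sprung off the case; I handed the job in at about 11 s of the 43 s allowed.

I pressed the thumb plate to its stop with one finger. The other finger then pushed the tab until the bolt stopped. I backed off the tab with the catch still held down, then let go and lifted clear.

**First push stuck:** pressing at about 27 N, the plate finger's friction held the tool and the bolt did not move. I eased to about 9 N, with the catch still down by the tool height, and the bolt then slid. The highest wrist force reading was about 34 N.

**Last checks:**
- **Bolt:** the tab moved about 32 mm by the network's marks, and the tool met a firm stop at the end.
- **Catch:** in the before and after pictures the thumb plate is back at its original height, so the nose is in the open notch. Riding on the bolt, it would sit about 8 mm lower.
- **Gate:** the free end was marked at 147 mm. About 142 mm was expected, and the mark is good to about 4 mm.
- **Case and tools:** the case, magnet, can and hammer were all marked within about 3 mm of their first positions. The file came out about 5 mm off, roughly the network's error, and the robot was never near it.

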